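# Start the last self-tapping flange screw

### The job

Three of the four hex screws of the pipe flange are home; the fourth still stands proud in its pilot hole. Take the nut driver out of its wooden block, set it fully over the head of the proud screw, and push firmly while turning clockwise so that the screw cuts its first thread and goes 2 to 4 mm deeper. Keep pushing as it turns so that it bites and does not just spin in the hole, but not so hard that you squash the board's rubber feet; then leave the driver standing upright on the screw, let go, and leave the other things alone.

Things in the scene. Friction and masses are not known exactly. Their poses are not given: they have to be found in the camera images.
- driver: loose stubby nut driver, upright, socket down, in the wooden block; 118 mm tall, 0.1 to 0.2 kg. Origin: centre of the socket's open lower end; z up its axis, x through a corner of the hex recess. Steel socket 25 mm across outer flats, 29 mm over corners; recess 19 mm across flats, 11 mm deep. Round black handle 32 mm in diameter, z = 48 to 112 mm
- driver_grip (a point): point on the driver's axis, 85 mm above its origin, mid-handle: a good height for the TCP
- holder: fixed wooden block 75 x 75 x 35 mm, origin under its centre; round blind hole 30.5 mm wide, 25 mm deep in the middle of its top, in which the driver stands (driver origin 10 mm above the table)
- screw_head (a point): centre of the flat top of the proud screw's hex head, on its axis; z up, x through a corner of the hexagon. Head 17 mm across flats, 8 mm high, top edge tapered 2 mm in over the upper 3 mm, above a washer collar 25 mm wide, 2 mm thick. At the start its top is 60.5 mm above the table. With the driver fully on, its rim rests on the collar and its origin is 8 mm below this point
- bite (a joint): how deep the proud screw has gone, m (0 at the start). Right-handed thread, 4 mm per turn. Turned clockwise (from above) it follows its thread only while pushed down with more than about 13 N; with less it spins without going deeper. A push without turning does not sink it (it would at 24 N). Turning takes hardly any torque
- spin (a joint): angle in rad, clockwise positive, that the proud screw has turned without biting (0 at the start); the pilot hole is stripped at 3.1
- mount: plywood board 240 x 190 x 18 mm on four 15 mm rubber feet; origin under its centre on the table; any yaw. On it a steel flange 130 mm in diameter (top 39 mm above the table) with a central pipe stub 42 mm in diameter, up to 89 mm above the table, and four screws at (+-34, +-34) mm from the centre: the proud one at (-34, -34), the others home, head tops 10 mm above the flange
- sieve: bystander: open round brass sieve pan, 100 mm in diameter, 45 mm high, origin under its centre
- jar: bystander: white jar 60 mm in diameter, 80 mm high, origin under its centre
- tray: bystander: fixed grey tray 120 x 90 x 30 mm with spare screws, origin under its centre
- pipe_top (a point): centre of the top of the pipe stub, 89 mm above the table; it sinks with the board when that is pressed down on its rubber feet: 12 N per mm, springs back. The feet are squashed at 1.75 mm, a push of 21 N
There are look-alikes about, which are no part of the job. What is shaped like the driver but purple is not meant.

How it is judged:
By the outcome, as a careful person would: the job done as asked, in the order asked, and still so for the second after the job is handed in, with the robot touching nothing.
It also fails if it takes over 67 s, if anything falls off the work surface, if the arm or the gripper's body presses on something with over 40 N, if the wrist force passes 120 N, or if a joint passes its speed limit or range.

### The arm

A 6-joint arm with a two-finger parallel gripper is mounted at the origin on the work surface. World frame = base frame: x ahead of the robot, y to its left, z up, the work surface at z = 0. Lengths are in mm, angles in rad, forces in N, time in s.
With the tool pointing down it reaches from about 400 to 925 mm from the base axis. Payload 12.5 kg.
Tool frame: the origin (TCP) lies between the finger pads, 19 mm behind the fingertips; this is the grasp point; z points along the fingers, y is the line along which they close (so a half turn about z gives the same grasp; the last joint's range is limited). The gripper opens to 95 mm and grips with 3 to 60 N. Pads are 20 mm wide; open, the fingers measure 119 mm over their backs; the gripper's body (75 mm by 180 mm) begins 59 mm behind the grasp point.
Start: joints at [1.165, 0.491, 1.559, -0, 1.092, -0.106], TCP at [184.563, 597.144, 233.461] pointing down, gripper open.
Joint ranges: [-3.1, 3.1], [-0.84, 2.19], [0.05, 2.79], [-1.13, 4.28], [0.06, 2.93], [-2.69, 2.69]. Speed limits (rad/s): [2.22, 2.22, 2.79, 3.14, 3.14, 3.14].

### API

Orientations are given as [roll, pitch, yaw] about the fixed x, y, z axes, in that order (R = Rz(yaw) Ry(pitch) Rx(roll)).
In Python, from cell import env, eyes gives the robot as it stands.
- The arm moves only by the shell command python3 -m inch 'ROWS'. ROWS is JSON, a list of rows, each a list of 3 entries, a list of its own where there are three numbers: the shift along the tool's x, y, z in units of 60 mm (1.0 is 60 mm), then the turn about the tool's z in units of 5 degrees (1.0 is 5 degrees), then the closure, from -1 (fully open) to 1 (shut). In form: [[[tx, ty, tz], turn, claw], ...]. A call has exactly 10 rows; each row shifts and turns the commanded pose from where the row before left it, along the tool's axes as they then stand; what a row does not reach is not made up. A row lasts 1/8 s, in which the tool goes at most 62.5 mm and 10.7 degrees, less where a joint would pass 70% of its speed; a pose out of reach is approached as far as the arm can. A call is refused whole if a number of a shift passes 1 or a number of a turn 1, either way. A call with a gripper value outside its range is refused whole. The fingers move at their own pace and stop on an object; the grip force is fixed at half the most. Time passes only in rows, so rows that do not move let the fingers close, or fill a call up. It gives the time, the measured TCP pose, the force, the opening and the grip force at its end, in the units of the state.
- env.state(): the state, without advancing time (a new reading comes with each control period).
- eyes.read_camera(name): name is "side" or "top"; returns a dict with "pixels" (400x640x3 uint8, red, green, blue), "fx", "fy", "cx", "cy" (pixels), "extrinsics" (4x4, takes a point from world to camera coordinates). Camera axes: x right, y down, z forward; pixel columns grow to the right and rows downward; lengths in mm; the calibration is good to about 2 mm. A picture is of the moment at which its call begins. There is no depth.
- env.job_done(): hands the job in; it is judged then, once.
Trained networks look in a picture, given as the dict that the camera call returned (one of the last four; its "shot" number tells which), for a name from the list of things; names that differ only in an ending like _2 or _b are one class to them, and where a whole thing is asked for, a point or a joint stands for the part that bears it (a point fixed in the world has none). Each returns a list of dicts, best first, with "score" (0 to 1); they miss things now and then, are a little off and sometimes report something else, mostly with a low value. They report only what shows in the picture. A call takes as long as a camera call. They do not tell look-alikes from the thing itself.
- eyes.boxes_of(name, picture): "centre" ([row, column] in pixels, amid what is visible of it).
- eyes.cut_out(name, picture): "mask" (400x640 bool, what is visible of it) and "centre" ([row, column] in pixels, amid what is visible of it).
- eyes.spot_point(name, picture): "centre" ([row, column] in pixels: a listed point, or the origin of a listed thing).
The state is a dict: "t": time; "joints": joint angles; "qvel": joint speeds; "tau": joint torques, N m; "eef_pos": TCP position; "tcp_rot": TCP orientation; "ft_force": force on the tool from outside, world axes, zero at the start; "moment": the same for the moment, N m; "opening": opening from 0.0 (shut) to 1.0 (fully open); "grip_force": force on a finger pad.
Only numpy, scipy, OpenCV 4.12 (cv2) and the standard library are available. Lean on these libraries where they do the work, as an engineer would, in place of code of your own. Each camera call takes 0.05 s, during which the arm holds its last target. There are 200 camera calls.

## Working session

There is one attempt and no reset: what is moved stays moved. The work goes in short steps, Python scripts to look and compute and a shell command to move; the robot and the scene stay as the last step left them, time stands still between calls to the robot, and variables do not carry over. Pictures are saved under pics/ and viewed, at most 10 in all, crops included, and the job is handed in when it is done.

```bash
mkdir -p pics; ls; cat > h.py <<'E'
import numpy as np, cv2
from cell import env, eyes
def save(p,n): cv2.imwrite(f'pics/{n}.png',p['pixels'][:,:,::-1])
def ray(p,rc):
    E=np.array(p['extrinsics']);R=E[:3,:3];t=E[:3,3]
    d=R.T@np.array([(rc[1]-p['cx'])/p['fx'],(rc[0]-p['cy'])/p['fy'],1]);return -R.T@t,d/np.linalg.norm(d)
def atz(p,rc,z):
    o,d=ray(p,rc);return o+d*(z-o[2])/d[2]
def proj(p,X):
    E=np.array(p['extrinsics']);c=E[:3,:3]@np.array(X)+E[:3,3];return np.array([p['cy']+p['fy']*c[1]/c[2],p['cx']+p['fx']*c[0]/c[2]])
E
python3 - <<'E'
from h import *
for n in ('top','side'):
    p=eyes.read_camera(n);save(p,n+'0')
    print(n,p['fx'],p['cx'],p['cy'],np.round(ray(p,(200,320)),2).tolist())
    for k in ('driver','driver_grip','screw_head','holder','mount','pipe_top','sieve','jar','tray'):
        print(k,[(np.round(r['centre']).tolist(),round(r['score'],2)) for r in eyes.spot_point(k,p)])
print(env.state())
E
```

```text
pics
top 416.9793948395337 319.6565237627459 204.8875560097348 [[483.13, -45.99, 1002.67], [0.09, -0.02, -1.0]]
driver [([222.0, 148.0], 0.94), ([277.0, 187.0], 0.87), ([231.0, 191.0], 0.7)]
driver_grip [([221.0, 137.0], 0.82), ([232.0, 176.0], 0.75), ([282.0, 177.0], 0.7), ([232.0, 189.0], 0.21)]
screw_head [([198.0, 357.0], 0.44)]
holder [([231.0, 190.0], 0.69)]
mount [([185.0, 340.0], 0.8), ([197.0, 356.0], 0.21)]
pipe_top [([180.0, 344.0], 0.96)]
sieve [([141.0, 179.0], 0.9)]
jar [([266.0, 464.0], 0.71)]
tray [([178.0, 471.0], 0.88)]
side 432.48940628329717 313.9041777832955 204.46322262668863 [[-49.05, -724.66, 834.19], [0.52, 0.57, -0.63]]
driver [([205.0, 208.0], 0.87), ([175.0, 224.0], 0.69), ([188.0, 240.0], 0.6)]
driver_grip [([152.0, 227.0], 0.73), ([164.0, 233.0], 0.64)]
screw_head [([161.0, 237.0], 0.72), ([227.0, 345.0], 0.63), ([186.0, 237.0], 0.37)]
holder [([188.0, 241.0], 0.57)]
mount [([232.0, 350.0], 0.78), ([165.0, 238.0], 0.46)]
pipe_top [([206.0, 352.0], 0.75)]
sieve [([158.0, 283.0], 0.87)]
jar [([336.0, 376.0], 0.94), ([228.0, 348.0], 0.64)]
tray [([162.0, 236.0], 0.6), ([295.0, 444.0], 0.57)]
{'t': 1.0, 'joints': array([ 1.16540665e+00,  4.90920007e-01,  1.55888037e+00,  1.63208965e-05,
        1.09172580e+00, -1.05617557e-01]), 'qvel': array([ 2.81138886e-04, -1.90114844e-04,  1.36986115e-04, -1.33494556e-03,
        1.13500815e-03,  8.75470068e-05]), 'tau': array([ 9.08011789e-04, -6.12467408e+01, -2.58434290e+01,  6.93163415e-02,
        4.44344385e-02,  1.46025945e-05]), 'eef_pos': array([184.55712546, 597.15014931, 233.45527817]), 'tcp_rot': array([ 3.14152502e+00, -7.39564713e-06,  2.84181302e+00]), 'ft_force': array([ 0.27694594,  0.5118728 , -0.08706798]), 'moment': array([ 0.03264851, -0.02734764, -0.00820508]), 'grip_force': 0.0, 'opening': 0.9978806405849749}
```

View pics/top0.png

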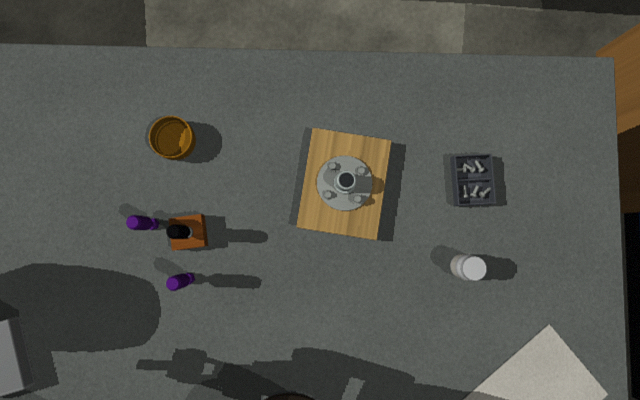

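View pics/side0.png

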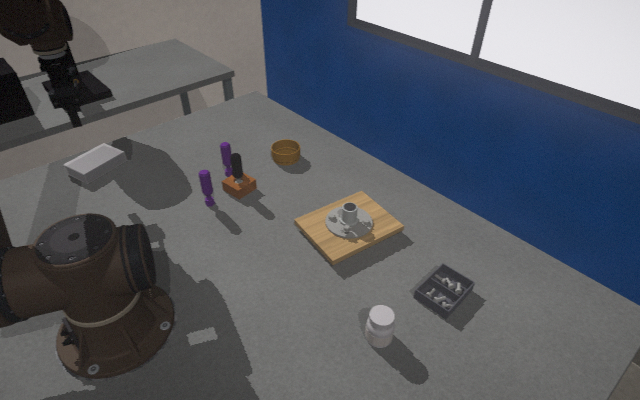

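```bash
python3 - <<'E'
from h import *
a=cv2.imread('pics/top0.png');b=cv2.imread('pics/side0.png')
r=lambda im,r0,c0,h,w,k: cv2.resize(im[r0:r0+h,c0:c0+w],None,fx=k,fy=k,interpolation=cv2.INTER_CUBIC)
A=r(a,150,310,66,66,6);B=r(b,190,316,66,66,6)
C=r(a,205,120,33,66,6)[:198];D=r(b,140,200,33,66,6)[:198]
cv2.imwrite('pics/c1.png',np.hstack([np.vstack([A,C]),np.vstack([B,r(b,137,200,66,66,3)[:198].repeat(2,1)])]))
p=eyes.read_camera('top');q=eyes.read_camera('side')
for k in ('driver','holder','mount','screw_head'):
  for n,x in (('top',p),('side',q)):
    for m in eyes.cut_out(k,x):
        M=m['mask'];rr,cc=np.where(M);print(k,n,round(m['score'],2),np.round(m['centre']).tolist(),M.sum(),rr.min(),rr.max(),cc.min(),cc.max())
        if k=='mount' and n=='top' and m['score']>.5:
            rect=cv2.minAreaRect(np.c_[cc,rr].astype(np.float32));box=cv2.boxPoints(rect);print(box);print([atz(p,(y,x_),33).round(1) for x_,y in box])
def tri(a,b):
    (o1,d1),(o2,d2)=ray(p,a),ray(q,b);s=np.linalg.lstsq(np.c_[d1,-d2],o2-o1,rcond=None)[0];x,y=o1+s[0]*d1,o2+s[1]*d2;return (x+y)/2,np.linalg.norm(x-y)
print('pipe',tri((180,344),(206,352)),atz(p,(180,344),89))
print('holder',tri((231,190),(188,241)));print('grip',tri((232,176),(164,237)),atz(p,(232,176),95))
print('screw',tri((198,357),(227,345)),atz(p,(198,357),60))
print('purple',atz(p,(222,148),0),atz(p,(277,187),0))
print('driver',atz(p,(231,191),10))
E
```

```text
driver top 0.81 [223.0, 137.0] 390 215 229 127 158
driver top 0.72 [174.0, 474.0] 2095 153 205 450 495
driver top 0.7 [233.0, 179.0] 303 225 238 167 192
driver top 0.69 [278.0, 177.0] 377 272 290 166 194
driver side 0.64 [184.0, 205.0] 325 170 205 198 213
driver side 0.57 [169.0, 235.0] 287 153 182 230 242
driver side 0.53 [156.0, 224.0] 267 142 175 220 231
holder top 0.87 [234.0, 191.0] 874 214 249 169 207
holder side 0.73 [184.0, 237.0] 479 175 198 223 254
mount top 0.89 [180.0, 343.0] 8298 127 239 296 390
[[294.60446 227.45233]
 [311.00912 125.7434 ]
 [392.34482 138.86206]
 [375.94016 240.57098]]
[array([507.6,  -6.5,  33. ]), array([748.8, -40.6,  33. ]), array([ 721. , -233.9,   33. ]), array([ 480.1, -195.9,   33. ])]
mount side 0.88 [227.0, 350.0] 4509 191 264 294 403
screw_head side 0.44 [229.0, 344.0] 46 225 232 342 350
pipe (array([ 617.20446024, -119.43870118,   84.25399785]), np.float64(9.859371361674906)) [ 612.72118241 -115.85272349   89.        ]
holder (array([497.30381576, 243.8250917 ,  -2.38565196]), np.float64(2.7405558849879883))
grip (array([494.58218059, 246.47214563,  89.49757942]), np.float64(5.5365845372016205)) [492.34041393 246.47673145  95.        ]
screw (array([ 575.02869724, -147.41663097,   53.5622644 ]), np.float64(4.309838929531278)) [ 576.0715896  -148.10737514   60.        ]
purple [516.09335266 344.446101     0.        ] [387.53146351 246.7589598    0.        ]
driver [496.09339822 238.761969    10.        ]
```

View pics/c1.png

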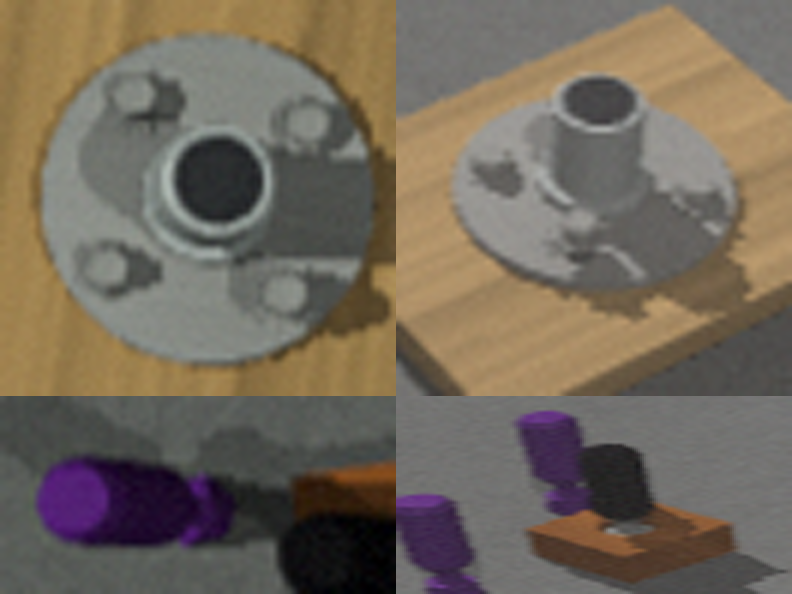

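```bash
cat >> h.py <<'E'
from scipy.optimize import minimize
def cylmask(p,x,y,z0,z1,r,k=8):
    a=np.linspace(0,2*np.pi,40);P=[proj(p,(x+r*np.cos(t),y+r*np.sin(t),z)) for z in (z0,z1) for t in a]
    h=cv2.convexHull((np.array(P)[:,::-1]*k).astype(np.float32)).astype(np.int32)
    m=np.zeros((400*k,640*k),np.uint8);return h,k
def fitcyl(p,mask,x0,z0,z1,r):
    rr,cc=np.where(mask);r0,c0=rr.min()-8,cc.min()-8;sub=mask[r0:rr.max()+9,c0:cc.max()+9].astype(np.uint8);k=6
    big=cv2.resize(sub,None,fx=k,fy=k,interpolation=cv2.INTER_NEAREST)
    a=np.linspace(0,2*np.pi,40)
    def c(v):
        P=np.array([proj(p,(v[0]+r*np.cos(t),v[1]+r*np.sin(t),z)) for z in (z0,z1) for t in a])
        h=cv2.convexHull(((P[:,::-1]-[c0,r0]+.5)*k).astype(np.float32)).astype(np.int32)
        m=np.zeros_like(big);cv2.fillConvexPoly(m,h,1);return 1-(m&big).sum()/(m|big).sum()
    s=minimize(c,x0,method='Nelder-Mead',options=dict(initial_simplex=[x0,np.add(x0,[6,0]),np.add(x0,[0,6])]));return s.x.round(1),round(1-s.fun,2)
E
python3 - <<'E'
from h import *
T=eyes.read_camera('top');S=eyes.read_camera('side')
for n,p,b in (('top',T,(218,245,160,200)),('side',S,(148,190,228,246))):
    im=p['pixels'].astype(int);d=np.zeros((400,640),bool);s=im[b[0]:b[1],b[2]:b[3]]
    d[b[0]:b[1],b[2]:b[3]]=(s.max(2)<38)
    nl,l,st,_=cv2.connectedComponentsWithStats(d.astype(np.uint8));d=l==1+st[1:,4].argmax()
    print(n,'dark',d.sum(),np.where(d)[0].min(),np.where(d)[0].max(),np.where(d)[1].min(),np.where(d)[1].max(),fitcyl(p,d,(495,245),58,122,16))
    f=eyes.cut_out('mount',p)[0]
im=T['pixels'].astype(int);sat=im.max(2)-im.min(2)
d=np.zeros((400,640),bool);d[150:216,310:378]=sat[150:216,310:378]<25
d=cv2.morphologyEx(d.astype(np.uint8),cv2.MORPH_OPEN,np.ones((3,3)))
cs,_=cv2.findContours(d,0,1);c=max(cs,key=cv2.contourArea);e=cv2.fitEllipse(cv2.convexHull(c));print('flange ell',e,atz(T,e[0][::-1],39))
for nm,rc,z in (('UL',(165.6,332.2),49),('UR',(170.6,360.9),49),('LL',(194.4,327.8),49),('LR',(198.5,357.2),60.5),('pipe',(179.7,346),89)):print(nm,atz(T,rc,z).round(1))
print('LR side',atz(S,(225.8,346.4),60.5))
E
```

```text
top dark 341 220 238 160 189 (array([494.4, 243.6]), np.float64(0.83))
side dark 40 159 175 232 240 (array([492.6, 242.8]), np.float64(0.16))
flange ell ((344.2972717285156, 182.752197265625), (54.72297286987305, 55.42377853393555), 114.59931945800781) [ 613.35692035 -120.43596513   39.        ]
UL [651.5 -91.2  49. ]
UR [ 641.  -157.9   49. ]
LL [584.3 -81.9  49. ]
LR [ 574.9 -148.5   60.5]
pipe [ 613.5 -120.3   89. ]
LR side [ 573.66389968 -150.54801558   60.5       ]
```

```bash
python3 -m inch '[[[-0.667,-0.408,0],0,-1],[[-0.667,-0.408,0],0,-1],[[-0.667,-0.408,0],0,-1],[[-0.667,-0.408,0],0,-1],[[-0.667,-0.408,0],0,-1],[[-0.667,-0.408,0],0,-1],[[-0.667,-0.408,0],0,-1],[[-0.667,-0.408,0],0,-1],[[-0.667,-0.408,0],0,-1],[[-0.667,-0.408,0],0,-1]]'
```

```text
t: 2.95
eef_pos: [495.6, 243.8, 233.6]
tcp_rot: [3.141, 0.0, 2.842]
ft_force: [-0.3, -0.0, 0.1]
opening: 0.997
grip_force: 0.0
```

```bash
python3 -m inch '[[[0,0,0.1],-1,-1],[[0,0,0.1],-1,-1],[[0,0,0.1],-1,-1],[[0,0,0.1],-1,-1],[[0,0,0.1],-1,-1],[[0,0,0.1],-1,-1],[[0,0,0.1],-1,-1],[[0,0,0.1],-1,-1],[[0,0,0.1],-1,-1],[[0,0,0.1],-1,-1]]'; python3 -m inch '[[[0,0,0.16],-0.9,-1],[[0,0,0.16],-0.9,-1],[[0,0,0.16],0,-1],[[0,0,0.16],0,-1],[[0,0,0.16],0,-1],[[0,0,0.16],0,-1],[[0,0,0.16],0,-1],[[0,0,0.16],0,-1],[[0,0,0.03],0,-1],[[0,0,0],0,-1]]'; python3 - <<'E'
from h import *
print(env.state()['joints'].round(3))
for n in ('top','side'):save(eyes.read_camera(n),n+'1')
a=cv2.imread('pics/top1.png')[180:280,120:240];b=cv2.imread('pics/side1.png')[110:210,180:300]
cv2.imwrite('pics/c2.png',cv2.resize(np.hstack([a,b]),None,fx=3.3,fy=3.3,interpolation=cv2.INTER_CUBIC))
E
```

```text
t: 4.2
eef_pos: [494.7, 245.1, 173.3]
tcp_rot: [3.142, 0.0, -2.566]
ft_force: [0.6, 0.2, 0.3]
opening: 1.0
grip_force: 0.0
t: 5.45
eef_pos: [494.7, 245.1, 94.8]
tcp_rot: [3.142, -0.0, -2.412]
ft_force: [-0.4, 0.4, -0.4]
opening: 1.001
grip_force: 0.0
[ 0.34   0.571  1.873  0.     0.698 -1.96 ]
```

View pics/c2.png

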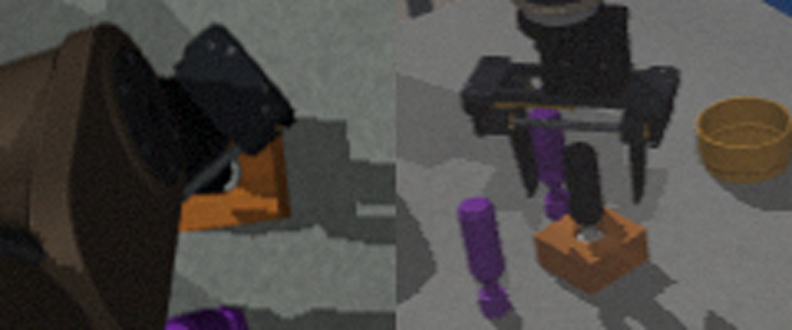

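```bash
python3 -m inch '[[[0,0,0],0.8,-1],[[0,0,0],0.8,-1],[[0,0,0],0,-0.2],[[0,0,0],0,0],[[0,0,0],0,0.15],[[0,0,0],0,0.25],[[0,0,0],0,0.3],[[0,0,0],0,0.35],[[0,0,0],0,0.4],[[0,0,0],0,1]]'; python3 -m inch '[[[0,0,0],0,1],[[0,0,0],0,1],[[0,0,0],0,1],[[0,0,0],0,1],[[0,0,0],0,1],[[0,0,0],0,1],[[0,0,0],0,1],[[0,0,0],0,1],[[0,0,0],0,1],[[0,0,0],0,1]]'
```

```text
t: 6.8
eef_pos: [494.6, 245.1, 94.8]
tcp_rot: [3.142, 0.0, -2.551]
ft_force: [0.1, 0.6, 0.2]
opening: 0.329
grip_force: 30.0
t: 8.05
eef_pos: [494.6, 245.1, 94.8]
tcp_rot: [3.142, 0.0, -2.551]
ft_force: [-0.6, 0.3, -1.2]
opening: 0.334
grip_force: 30.0
```

```bash
python3 -m inch '[[[0,0,-0.02],0,1],[[0,0,-0.08],0,1],[[0,0,-0.2],0,1],[[0,0,-0.25],0,1],[[0,0,-0.25],0,1],[[0,0,-0.25],0,1],[[0,0,-0.25],0,1],[[0,0,-0.2],0,1],[[0,0,0],0,1],[[0,0,0],0,1]]'; python3 -m inch '[[[0.08,-0.2,0],0,1],[[0.2,-0.5,0],0,1],[[0.28,-0.685,0],0,1],[[0.33,-0.8,0],0,1],[[0.36,-0.88,0],0,1],[[0.36,-0.88,0],0,1],[[0.36,-0.88,0],0,1],[[0.32,-0.78,0],0,1],[[0.17,-0.4,0],0,1],[[0.08,-0.19,0],0,1]]'; python3 - <<'E'
from h import *
s=env.state();print(s['joints'].round(3),s['eef_pos'])
for n in ('top','side'):save(eyes.read_camera(n),n+'2')
a=cv2.imread('pics/top2.png')[140:240,290:410];b=cv2.imread('pics/side2.png')[140:260,280:400]
cv2.imwrite('pics/c3.png',np.hstack([cv2.resize(a,(396,396),interpolation=2),cv2.resize(b,(396,396),interpolation=2)]))
E
```

```text
t: 9.3
eef_pos: [494.4, 245.0, 184.5]
tcp_rot: [3.141, -0.001, -2.551]
ft_force: [-0.0, -0.1, -2.2]
opening: 0.33
grip_force: 30.0
t: 10.55
eef_pos: [574.5, -150.5, 184.2]
tcp_rot: [3.141, -0.001, -2.553]
ft_force: [0.2, 0.2, -1.8]
opening: 0.33
grip_force: 30.0
[-0.367  0.5    1.692  0.     0.95  -2.527] [ 574.51441222 -150.45701524  184.18344498]
```

View pics/c3.png

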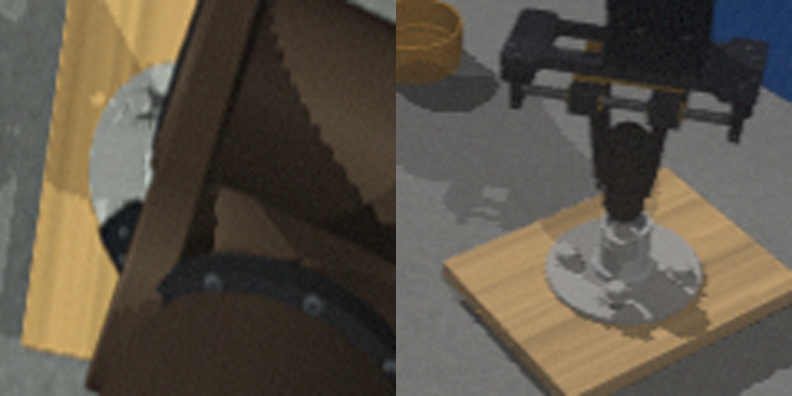

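```bash
python3 -m inch '[[[-0.02,0.02,0.05],0,1],[[-0.02,0.023,0.1],0,1],[[0,0,0.1],0,1],[[0,0,0.1],0,1],[[0,0,0.1],0,1],[[0,0,0.05],0,1],[[0,0,0.03],0,1],[[0,0,0.02],0,1],[[0,0,0],0,1],[[0,0,0],0,1]]'; python3 - <<'E'
from h import *
s=env.state();t=s['eef_pos'];print(t.round(2),s['ft_force'].round(2))
p=eyes.read_camera('side');save(p,'side3')
print('pred driver org',proj(p,t-[0,0,85]).round(1),'grip',proj(p,t).round(1),'screw',proj(p,(575.1,-147,60.5)).round(1))
for k in ('driver','driver_grip','screw_head','pipe_top'):print(k,[(np.round(r['centre'],1).tolist(),round(r['score'],2)) for r in eyes.spot_point(k,p)])
k=9;r0,c0=180,318;im=cv2.resize(p['pixels'][r0:r0+60,c0:c0+60,::-1],None,fx=k,fy=k,interpolation=2)
def dot(X,c):
    v=(proj(p,X)-[r0,c0]+.5)*k;cv2.circle(im,(int(v[1]),int(v[0])),3,c,-1)
for z in (0,48,112): dot(t+[0,0,z-85],(0,0,255))
dot((575.1,-147,60.5),(0,255,0));dot((613.1,-120.2,89),(255,0,0))
cv2.imwrite('pics/c4.png',im)
E
```

```text
t: 11.9
eef_pos: [575.5, -145.1, 152.0]
tcp_rot: [-3.141, 0.0, -2.551]
ft_force: [0.4, -0.5, -1.5]
opening: 0.33
grip_force: 30.0
[ 575.52 -145.1   151.96] [ 0.41 -0.5  -1.48]
pred driver org [222.6 345.6] grip [197.6 347.2] screw [224.9 345.8]
driver [([202.8, 210.1], 0.76), ([224.9, 342.6], 0.7), ([174.9, 227.8], 0.64)]
driver_grip [([200.4, 348.2], 0.97), ([182.7, 202.6], 0.78), ([152.9, 224.0], 0.63), ([222.2, 344.1], 0.35)]
screw_head [([225.9, 346.5], 0.4)]
pipe_top [([202.0, 350.4], 0.72), ([156.9, 285.6], 0.58)]
```

View pics/c4.png

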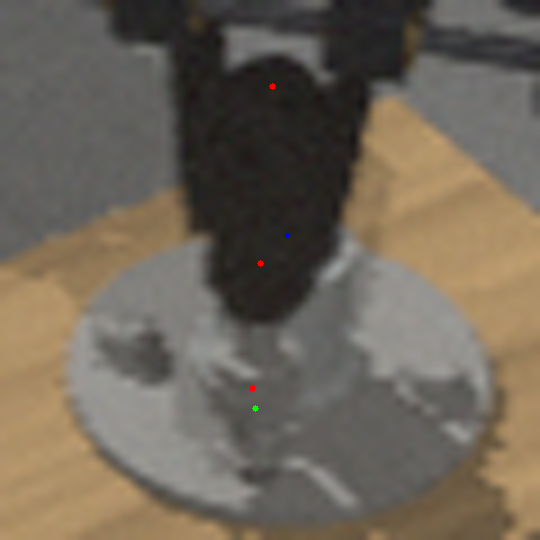

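```bash
python3 - <<'E'
from h import *
p=eyes.read_camera('side')
a=np.linspace(0,2*np.pi,60)
def ext(x,y,o):
    P=np.array([proj(p,(x+r*np.cos(t),y+r*np.sin(t),o+z)) for z,r in((48,16),(112,16),(118,13)) for t in a]);return P.min(0).round(1),P.max(0).round(1)
for n,xyz,box in (('side0',(494.6,245.1,10),(145,195,226,246)),('side3',(575.5,-145.1,67),(184,222,340,356))):
    im=cv2.imread(f'pics/{n}.png').astype(int);s=im[box[0]:box[1],box[2]:box[3]];print(n,'pred',ext(*xyz))
    print('max-channel by row at axis cols');
    c=int(round((ext(*xyz)[0][1]+ext(*xyz)[1][1])/2))
    for r in range(box[0],box[1]): print(r,im[r,c-1:c+2].max(1).tolist(),end=' ')
    print()
    for rr in ((165,170) if n=='side0' else (206,210,213)): print(rr,im[rr,c-12:c+13].max(1).tolist(),c-12)
E
```

```text
side0 pred (array([151. , 229.7]), array([175.6, 242.7]))
max-channel by row at axis cols
145 [114, 113, 116] 146 [116, 116, 115] 147 [114, 116, 115] 148 [114, 113, 115] 149 [114, 112, 112] 150 [113, 115, 114] 151 [115, 115, 115] 152 [110, 115, 113] 153 [45, 54, 53] 154 [42, 45, 42] 155 [41, 43, 43] 156 [48, 42, 38] 157 [41, 40, 43] 158 [43, 37, 38] 159 [38, 41, 39] 160 [36, 37, 39] 161 [38, 38, 42] 162 [35, 40, 40] 163 [41, 36, 35] 164 [39, 41, 41] 165 [40, 42, 38] 166 [35, 38, 36] 167 [39, 42, 35] 168 [36, 42, 38] 169 [37, 39, 37] 170 [32, 38, 41] 171 [39, 39, 39] 172 [33, 37, 41] 173 [34, 38, 41] 174 [38, 39, 39] 175 [35, 37, 41] 176 [35, 43, 37] 177 [40, 42, 39] 178 [93, 65, 49] 179 [77, 74, 75] 180 [77, 81, 90] 181 [130, 121, 92] 182 [136, 129, 100] 183 [145, 144, 147] 184 [142, 141, 143] 185 [140, 144, 142] 186 [141, 141, 143] 187 [138, 136, 140] 188 [136, 139, 139] 189 [95, 122, 134] 190 [74, 87, 100] 191 [77, 78, 77] 192 [75, 78, 79] 193 [84, 77, 75] 194 [76, 79, 78] 
165 [79, 65, 66, 69, 62, 67, 68, 58, 37, 36, 36, 40, 42, 38, 39, 39, 36, 60, 100, 113, 117, 116, 115, 116, 11
[... 531 characters left out ...]
[36, 39, 34] 203 [38, 39, 40] 204 [36, 41, 33] 205 [39, 42, 39] 206 [41, 39, 39] 207 [42, 41, 41] 208 [39, 41, 43] 209 [38, 39, 39] 210 [39, 38, 40] 211 [38, 41, 42] 212 [41, 40, 37] 213 [41, 38, 40] 214 [41, 41, 40] 215 [43, 40, 52] 216 [88, 86, 83] 217 [92, 89, 91] 218 [92, 92, 92] 219 [91, 94, 91] 220 [94, 95, 93] 221 [129, 101, 103] 
206 [142, 145, 146, 127, 117, 113, 77, 40, 36, 42, 40, 41, 39, 39, 42, 41, 42, 40, 39, 45, 68, 122, 136, 133, 133] 335
210 [133, 130, 133, 131, 129, 105, 55, 38, 32, 38, 39, 39, 38, 40, 39, 41, 38, 55, 94, 144, 140, 103, 113, 126, 127] 335
213 [131, 131, 131, 132, 130, 131, 125, 86, 39, 45, 40, 41, 38, 40, 42, 43, 57, 93, 104, 103, 99, 97, 115, 126, 140] 335
```

```bash
python3 - <<'E'
from h import *
T=eyes.read_camera('top');S=eyes.read_camera('side')
im=cv2.imread('pics/top0.png')
a=np.linspace(0,2*np.pi,60)
P=np.array([proj(T,(494.6+r*np.cos(t),245.1+r*np.sin(t),10+z)) for z,r in((48,16),(112,16)) for t in a]);print('top pred',P.min(0),P.max(0))
print(np.array([proj(T,(494.6+15*np.cos(t),245.1+15*np.sin(t),35)) for t in a]).round(1).min(0))
k=14
def crop(im,r0,c0,h,w,k):return cv2.resize(im[r0:r0+h,c0:c0+w],None,fx=k,fy=k,interpolation=2)
A=crop(im,210,160,42,52,7).copy()
for z,r,c in ((58,16,(0,0,255)),(122,16,(0,0,255)),(35,15.25,(0,255,0))):
    Q=np.array([proj(T,(494.6+r*np.cos(t),245.1+r*np.sin(t),z)) for t in a]);cv2.polylines(A,[((Q[:,::-1]-[160,210]+.5)*7).astype(np.int32)],True,c,1)
b=cv2.imread('pics/side0.png');B=crop(b,145,212,56,52,7).copy()
for z,r,c in ((58,16,(0,0,255)),(122,16,(0,0,255)),(35,15.25,(0,255,0))):
    Q=np.array([proj(S,(494.6+r*np.cos(t),245.1+r*np.sin(t),z)) for t in a]);cv2.polylines(B,[((Q[:,::-1]-[212,145]+.5)*7).astype(np.int32)],True,c,1)
A=np.vstack([A,np.zeros((B.shape[0]-A.shape[0],A.shape[1],3),np.uint8)])
cv2.imwrite('pics/c5.png',np.hstack([A,B]))
E
```

```text
top pred [223.09352228 164.83741404] [238.39379281 189.14777663]
[224.9 178.5]
```

View pics/c5.png

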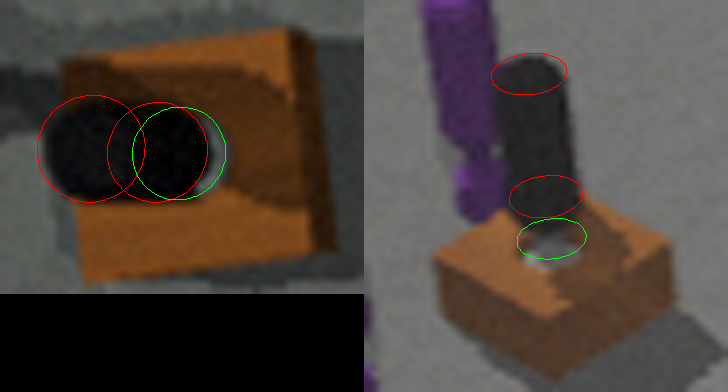

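```bash
python3 -m inch '[[[0.021,-0.034,0],0,1],[[0,0,0.03],0,1],[[0,0,0.03],0,1],[[0,0,0.02],0,1],[[0,0,0.01],0,1],[[0,0,0.01],0,1],[[0,0,0.01],0,1],[[0,0,0.01],0,1],[[0,0,0.004],0,1],[[0,0,0],0,1]]'; python3 -c "
from h import *
s=env.state();print(s['eef_pos'].round(2),s['ft_force'].round(2),s['moment'].round(2))"
```

```text
t: 13.55
eef_pos: [575.6, -147.4, 144.4]
tcp_rot: [3.142, 0.0, -2.551]
ft_force: [0.4, 0.3, -2.1]
opening: 0.33
grip_force: 30.0
[ 575.55 -147.45  144.36] [ 0.41  0.33 -2.12] [ 0.07  0.   -0.03]
```

```bash
python3 -m inch '[[[0,0,0.005],0,1],[[0,0,0.005],0,1],[[0,0,0.005],0,1],[[0,0,0.005],0,1],[[0,0,0],0,1],[[0,0,0],0,1],[[0,0,0],0,1],[[0,0,0],0,1],[[0,0,0],0,1],[[0,0,0],0,1]]'; python3 -c "
from h import *
s=env.state();print(s['eef_pos'].round(2),s['ft_force'].round(2),s['moment'].round(2))"
```

```text
t: 14.8
eef_pos: [575.6, -147.5, 143.2]
tcp_rot: [3.142, 0.0, -2.551]
ft_force: [-0.1, 0.6, -1.1]
opening: 0.331
grip_force: 30.0
[ 575.57 -147.46  143.19] [-0.1   0.55 -1.13] [ 0.07 -0.    0.01]
```

```bash
python3 -m inch '[[[0,0,0.006],0,1],[[0,0,0.006],0,1],[[0,0,0.006],0,1],[[0,0,0.006],0,1],[[0,0,0],0,1],[[0,0,0],0,1],[[0,0,0],0,1],[[0,0,0],0,1],[[0,0,0],0,1],[[0,0,0],0,1]]'; python3 -c "
from h import *
s=env.state();print(s['eef_pos'].round(2),s['ft_force'].round(2),s['moment'].round(2))"
```

```text
t: 16.05
eef_pos: [575.6, -147.5, 141.8]
tcp_rot: [-3.142, 0.0, -2.551]
ft_force: [0.4, 0.9, -0.2]
opening: 0.331
grip_force: 30.0
[ 575.58 -147.47  141.76] [ 0.39  0.93 -0.2 ] [ 0.05  0.   -0.  ]
```

```bash
python3 -m inch '[[[0,0,0.004],0,1],[[0,0,0.004],0,1],[[0,0,0.004],0,1],[[0,0,0],0,1],[[0,0,0],0,1],[[0,0,0],0,1],[[0,0,0],0,1],[[0,0,0],0,1],[[0,0,0],0,1],[[0,0,0],0,1]]'; python3 - <<'E'
from h import *
F=[];M=[]
for i in range(6):
    p=eyes.read_camera('side');s=env.state();F.append(s['ft_force']);M.append(s['moment'])
print(s['t'],s['eef_pos'].round(2),np.mean(F,0).round(2),np.std(F,0).round(2),np.mean(M,0).round(3))
E
```

```text
t: 17.3
eef_pos: [575.6, -147.5, 141.0]
tcp_rot: [-3.142, 0.0, -2.551]
ft_force: [1.9, 0.1, -1.5]
opening: 0.33
grip_force: 30.0
17.6 [ 575.56 -147.46  141.03] [ 1.34  0.4  -1.07] [0.44 0.44 0.54] [ 0.25  -0.35  -0.007]
```

```bash
python3 -m inch '[[[-0.004,-0.003,0.006],0,1],[[0,0,0.006],0,1],[[0,0,0.006],0,1],[[0,0,0.006],0,1],[[0,0,0.006],0,1],[[0,0,0.006],0,1],[[0,0,0.006],0,1],[[0,0,0],0,1],[[0,0,0],0,1],[[0,0,0],0,1]]'; cat >> h.py <<'E'
def ft(n=5):
    F=[];M=[]
    for i in range(n):
        p=eyes.read_camera('side');s=env.state();F.append(s['ft_force']);M.append(s['moment'])
    print(round(s['t'],2),s['eef_pos'].round(2),s['joints'].round(3)[5],np.mean(F,0).round(2),np.std(F,0).round(2),np.mean(M,0).round(3))
E
python3 -c "
from h import *
ft()"
```

```text
t: 18.85
eef_pos: [575.8, -147.5, 138.5]
tcp_rot: [3.141, 0.0, -2.551]
ft_force: [1.0, 1.1, -0.5]
opening: 0.331
grip_force: 30.0
19.1 [ 575.86 -147.46  138.49] -2.523 [ 1.13  0.53 -1.21] [0.55 0.55 0.58] [ 0.352 -0.238  0.016]
```

```bash
python3 -m inch '[[[-0.004,-0.003,0.006],0,1],[[0,0,0.006],0,1],[[0,0,0.006],0,1],[[0,0,0.007],0,1],[[0,0,0],0,1],[[0,0,0],0,1],[[0,0,0],0,1],[[0,0,0],0,1],[[0,0,0],0,1],[[0,0,0],0,1]]'; python3 -c "
from h import *
ft()"
```

```text
t: 20.35
eef_pos: [576.2, -147.5, 137.0]
tcp_rot: [3.142, 0.0, -2.551]
ft_force: [-0.8, 2.0, 1.1]
opening: 0.333
grip_force: 30.0
20.6 [ 576.15 -147.49  137.01] -2.523 [-0.36  1.6   0.88] [0.48 0.53 0.5 ] [ 0.439  0.117 -0.012]
```

```bash
python3 -m inch '[[[-0.004,0.006,0.004],0,1],[[0,0,0.004],0,1],[[0,0,0.004],0,1],[[0,0,0.002],0,1],[[0,0,0],0,1],[[0,0,0],0,1],[[0,0,0],0,1],[[0,0,0],0,1],[[0,0,0],0,1],[[0,0,0],0,1]]'; python3 -c "
from h import *
ft()"
```

```text
t: 21.85
eef_pos: [576.3, -147.2, 136.5]
tcp_rot: [-3.141, 0.0, -2.551]
ft_force: [-1.4, 0.3, 6.0]
opening: 0.336
grip_force: 30.0
22.1 [ 576.3  -147.23  136.55] -2.522 [-1.46 -0.56  5.96] [0.4  0.5  0.15] [0.027 0.366 0.004]
```

```bash
python3 -m inch '[[[0.004,0.002,0.005],0,1],[[0,0,0.005],0,1],[[0,0,0.005],0,1],[[0,0,0.005],0,1],[[0,0,0.004],0,1],[[0,0,0],0,1],[[0,0,0],0,1],[[0,0,0],0,1],[[0,0,0],0,1],[[0,0,0],0,1]]'; python3 -c "
from h import *
ft()"
```

```text
t: 23.35
eef_pos: [576.3, -147.3, 135.9]
tcp_rot: [-3.14, 0.001, -2.551]
ft_force: [-2.1, 1.5, 12.7]
opening: 0.326
grip_force: 30.0
23.6 [ 576.31 -147.27  135.86] -2.522 [-2.39  0.62 13.31] [0.28 0.32 0.45] [0.252 0.585 0.014]
```

```bash
python3 -m inch '[[[0.004,0.002,0.003],1,1],[[0,0,0.001],1,1],[[0,0,0.001],1,1],[[0,0,0.001],1,1],[[0,0,0.001],1,1],[[0,0,0.001],1,1],[[0,0,0.001],1,1],[[0,0,0.001],1,1],[[0,0,0.001],1,1],[[0,0,0.001],1,1]]'; python3 -c "
from h import *
ft(4);print(env.state()['tcp_rot'])"
```

```text
t: 24.85
eef_pos: [576.3, -148.6, 135.4]
tcp_rot: [-3.14, 0.003, 2.857]
ft_force: [-2.1, -7.3, 12.5]
opening: 0.329
grip_force: 30.0
25.05 [ 576.32 -148.58  135.35] -1.65 [-2.77 -6.78 12.75] [0.17 0.45 0.58] [-1.679  0.649  0.025]
[-3.13962309  0.00333548  2.85961508]
```

```bash
python3 -m inch '[[[0.001,-0.009,0.004],1,1],[[0.001,-0.009,0.003],1,1],[[0.001,-0.009,0.001],1,1],[[0.001,-0.009,0.001],1,1],[[0.001,-0.009,0.001],1,1],[[0.001,-0.004,0.001],1,1],[[0.001,-0.004,0.001],1,1],[[0.001,-0.004,0.001],1,1],[[0.001,-0.004,0.001],1,1],[[0.001,-0.004,0.001],1,1]]'; python3 -c "
from h import *
ft(4);print(env.state()['tcp_rot'])"
```

```text
t: 26.3
eef_pos: [574.3, -150.5, 134.7]
tcp_rot: [3.138, 0.003, 1.984]
ft_force: [1.3, -0.9, 12.5]
opening: 0.33
grip_force: 30.0
26.5 [ 574.36 -150.54  134.68] -0.783 [ 0.25 -0.51 13.19] [0.46 0.2  0.1 ] [-0.17  -0.087  0.005]
[3.13845049e+00 3.10040251e-03 1.98634687e+00]
```

```bash
python3 -m inch '[[[0.001,-0.004,0.003],1,1],[[0.001,-0.004,0.003],1,1],[[0.001,-0.004,0.001],1,1],[[0.001,-0.004,0.001],1,1],[[0.001,-0.004,0.001],1,1],[[0.001,-0.004,0.001],1,1],[[0.001,-0.004,0.001],1,1],[[0.001,-0.004,0.001],1,1],[[0.001,-0.004,0.001],1,1],[[0.001,-0.004,0.001],1,1]]'; python3 -c "
from h import *
ft(4);print(env.state()['tcp_rot'])"
```

```text
t: 27.75
eef_pos: [572.3, -150.2, 134.0]
tcp_rot: [3.136, -0.0, 1.111]
ft_force: [1.4, -1.3, 15.1]
opening: 0.331
grip_force: 30.0
27.95 [ 572.27 -150.19  134.01] 0.089 [ 0.8  -1.24 14.78] [0.36 0.43 0.31] [-0.394 -0.198  0.012]
[ 3.13632542e+00 -3.50653814e-04  1.11378149e+00]
```

```bash
python3 -m inch '[[[0.001,-0.004,0.001],1,1],[[0.001,-0.004,0.001],1,1],[[0.001,-0.004,0.001],1,1],[[0.001,-0.004,0.001],1,1],[[0.001,-0.004,0.001],1,1],[[0.001,-0.004,0.001],1,1],[[0.001,-0.004,0.001],1,1],[[0.001,-0.004,0.001],1,1],[[0.001,-0.004,0.001],1,1],[[0.001,-0.004,0.001],1,1]]'; python3 -c "
from h import *
ft(4);print(env.state()['tcp_rot'])"
```

```text
t: 29.2
eef_pos: [571.2, -148.3, 133.4]
tcp_rot: [3.138, -0.004, 0.238]
ft_force: [1.1, -2.5, 14.2]
opening: 0.33
grip_force: 30.0
29.4 [ 571.2  -148.32  133.47] 0.964 [ 0.99 -2.91 14.64] [0.23 0.19 0.34] [-0.783 -0.036 -0.019]
[ 3.1380025  -0.00426027  0.2412053 ]
```

```bash
python3 -m inch '[[[0.001,0,0.001],1,1],[[0.001,-0.002,0.001],1,1],[[0.001,-0.004,0.001],1,1],[[0.001,-0.004,0.001],1,1],[[0.001,-0.004,0.001],1,1],[[0.001,-0.004,0.001],1,1],[[0.001,-0.004,0.001],1,1],[[0.001,-0.004,0.001],1,1],[[0.001,-0.004,0.001],1,1],[[0.001,-0.004,0.001],1,1]]'; python3 -c "
from h import *
ft(4);print(env.state()['tcp_rot'])"
```

```text
t: 30.65
eef_pos: [571.9, -146.4, 132.8]
tcp_rot: [-3.141, -0.005, -0.634]
ft_force: [-1.1, -3.1, 16.1]
opening: 0.333
grip_force: 30.0
30.85 [ 571.9  -146.37  132.83] 1.841 [-0.64 -2.61 15.32] [0.49 0.22 0.21] [-0.716  0.297 -0.022]
[-3.14091864 -0.00475233 -0.63135545]
```

```bash
python3 -m inch '[[[0.002,-0.002,0.001],1,1],[[0.002,-0.002,0.001],1,1],[[0.002,-0.002,0.001],1,1],[[0.002,-0.002,0.001],1,1],[[0,0,0],0,1],[[0,0,-0.01],0,1],[[0,0,-0.01],0,1],[[0,0,-0.01],0,1],[[0,0,-0.005],0,1],[[0,0,0],0,1]]'; python3 -c "
from h import *
ft(4);print(env.state()['tcp_rot'])"
```

```text
t: 32.1
eef_pos: [572.3, -145.9, 133.6]
tcp_rot: [-3.14, -0.003, -0.981]
ft_force: [2.9, -1.6, 6.0]
opening: 0.333
grip_force: 30.0
32.3 [ 572.32 -145.93  133.56] 2.19 [ 2.53 -1.77  6.29] [0.54 0.51 0.46] [-0.394 -0.484 -0.015]
[-3.13976596e+00 -2.62593836e-03 -9.80574210e-01]
```

```bash
python3 -m inch '[[[0.004,-0.001,-0.005],0,1],[[0.004,-0.002,-0.005],0,1],[[0,0,-0.005],0,1],[[0,0,-0.003],0,1],[[0,0,0],0,1],[[0,0,0],0,1],[[0,0,0],0,1],[[0,0,0],0,1],[[0,0,0],0,1],[[0,0,0],0,1]]'; python3 -c "
from h import *
ft(4)"
```

```text
t: 33.55
eef_pos: [571.8, -145.7, 134.0]
tcp_rot: [-3.141, -0.0, -0.981]
ft_force: [4.6, -1.4, 1.4]
opening: 0.332
grip_force: 30.0
33.75 [ 571.75 -145.69  133.99] 2.19 [ 4.36 -1.88  1.77] [0.22 0.79 0.44] [-0.317 -0.905 -0.013]
```

```bash
python3 -m inch '[[[0.004,-0.002,-0.004],0,1],[[0.004,-0.003,-0.002],0,1],[[0.004,-0.003,0],0,1],[[0,0,0],0,1],[[0,0,0],0,1],[[0,0,0],0,1],[[0,0,0],0,1],[[0,0,0],0,1],[[0,0,0],0,1],[[0,0,0],0,1]]'; python3 -c "
from h import *
ft(4)"
```

```text
t: 35.0
eef_pos: [572.4, -146.0, 134.2]
tcp_rot: [3.141, 0.0, -0.98]
ft_force: [0.5, -0.8, -1.0]
opening: 0.328
grip_force: 30.0
35.2 [ 572.42 -145.97  134.29] 2.19 [-0.03 -0.33 -0.96] [0.44 0.27 0.4 ] [-0.101  0.211 -0.008]
```

```bash
python3 -m inch '[[[0,0,0],0,0.3],[[0,0,0],0,0.2],[[0,0,0],0,0.1],[[0,0,0],0,0],[[0,0,0],0,-0.3],[[0,0,0],0,-0.6],[[0,0,0],0,-1],[[0,0,0],0,-1],[[0,0,0],0,-1],[[0,0,0],0,-1]]'; python3 -m inch '[[[0,0,-0.05],0,-1],[[0,0,-0.15],0,-1],[[0,0,-0.25],0,-1],[[0,0,-0.35],0,-1],[[0,0,-0.4],0,-1],[[0,0,-0.4],0,-1],[[0,0,-0.3],0,-1],[[0,0,-0.2],0,-1],[[0,0,0],0,-1],[[0,0,0],0,-1]]'; python3 -m inch '[[[-0.3,0.3,0],0,-1],[[-0.5,0.5,0],0,-1],[[-0.5,0.5,0],0,-1],[[-0.5,0.5,0],0,-1],[[-0.5,0.5,0],0,-1],[[-0.5,0.5,0],0,-1],[[-0.5,0.5,0],0,-1],[[-0.3,0.3,0],0,-1],[[0,0,0],0,-1],[[0,0,0],0,-1]]'; python3 - <<'E'
from h import *
for n in ('top','side'):save(eyes.read_camera(n),n+'4')
a=cv2.imread('pics/top4.png')[100:250,280:430];b=cv2.imread('pics/side4.png')[150:270,285:405]
cv2.imwrite('pics/c6.png',np.hstack([cv2.resize(a,(396,396),interpolation=2),cv2.resize(b,(396,396),interpolation=2)]))
E
```

```text
t: 36.45
eef_pos: [572.5, -146.0, 134.3]
tcp_rot: [-3.141, 0.0, -0.98]
ft_force: [0.1, 0.2, -0.1]
opening: 0.996
grip_force: 0.0
t: 37.7
eef_pos: [572.3, -145.9, 259.8]
tcp_rot: [3.141, 0.001, -0.98]
ft_force: [-0.2, -0.4, 0.0]
opening: 0.999
grip_force: 0.0
t: 38.95
eef_pos: [273.6, -87.2, 260.4]
tcp_rot: [-3.141, -0.0, -0.981]
ft_force: [0.8, -0.1, 0.1]
opening: 0.996
grip_force: 0.0
```

View pics/c6.png

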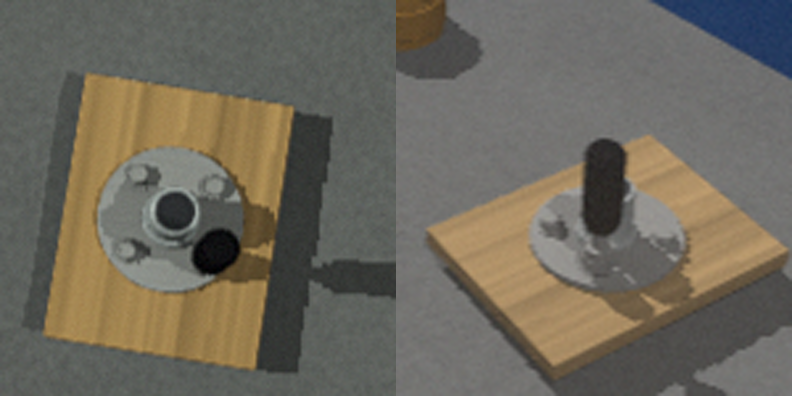

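The top crop shows the driver upright on the proud screw, its handle at about (215, 250). The side crop agrees, with the handle at about (185, 605). The board and the other screws are undisturbed and the arm is clear.

```bash
python3 -c "
from h import *
print(env.job_done())"
```

```text
the job is handed in; nothing more can be done
None
```

The job is handed in: the screw was driven about 2.9 mm deeper (estimated from the tool height) with roughly 15–17 N of push, and the driver stands upright on it with the arm clear.

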